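# Space the tube clamps on the mounting rail with the hook-over gauge

## Robot

A 6-joint arm with a two-finger parallel gripper is mounted at the origin on a cart in front of the work surface, level with it; the furniture and walls round the work are solid. World frame = base frame: x ahead of the robot, y to its left, z up, the work surface at z = 0. Lengths are in m, angles in rad, forces in N, time in s.
With the tool pointing down it reaches from about 0.25 to 0.8 m from the base axis. Payload 3.9 kg.
Tool frame: the origin (TCP) lies at the very end of the fingers, on their centre line; the grasp point (between the pads) lies 19 mm behind it; y points along the fingers, x is the direction in which the jaws open and shut, and the axes are right-handed (so a half turn about y gives the same grasp; the last joint's range is limited). The gripper opens to 85 mm and grips with 20 to 120 N. Pads are 22 mm wide; open, the fingers measure 114 mm over their backs; the gripper's body (76 mm by 85 mm) begins 54 mm behind the grasp point. The pads swing forward as they close: fully open they stand 13 mm farther back than shut.
Start: joints at [-1.296, 0.26, -0.138, 1.173, 0, 1.571], TCP at [0.142, -0.505, 0.231] pointing down, gripper open.
Joint ranges: [-2.78, 2.78], [-0.83, 1.72], [-1.28, 1.37], [-1.9, 2.12], [-1.57, 1.48], [-3.14, 3.14]. Speed limits (rad/s): [2.57, 2.57, 3.14, 3.14, 3.14, 3.14].

## Interface

Orientations are given as a 3x3 rotation matrix whose columns are the frame's x, y, z axes.
In Python, from bench import manip gives the robot as it stands. The module is installed in compiled form; this text tells all that it offers.
- The arm moves only by the tool servo_tool, never from a script. Its argument "targets" is a list of rows, each a list of 7 numbers: the closure in counts, from 0 (fully open) to 255 (shut), then the shift along the world's x, y, z in cm, then the turn, a rotation vector about the world's x, y, z in rad. A call has 1 to 12 rows; each row is the pose to reach, as a shift and turn from the pose commanded when the call began; what a row does not reach only later rows make up. A row lasts 1/10 s, in which the tool goes at most 50 mm and 8.59 degrees, less where a joint would pass 70% of its speed; a pose out of reach is approached as far as the arm can. A call with a gripper value outside its range is refused whole. The fingers move at their own pace and stop on an object; "squeeze" is the grip in N (left out, the last holds). Time passes only in rows, so rows that repeat a pose let the fingers close. It gives the time, the measured TCP pose, the force and the opening at its end, in the units of the state.
- manip.sense(): the state, without advancing time (a new reading comes with each control period).
- manip.get_image(name): name is "side" or "top" or "wrist"; returns (picture, depth): 384x512x3 uint8, red, green, blue; 384x512 float32, m along the optical axis (not along the pixel's ray), 0 where there is no reading.
- manip.get_calibration(name): a dict with "vfov" (degrees; the focal length in pixels is half the picture's height over the tangent of half this angle, whatever the lens; pixels are square), "cx", "cy" (the principal point, pixels), "T" (4x4, takes a point from camera to world coordinates). Camera axes: x right, y down, z forward; pixel columns grow to the right and rows downward; lengths in m; the calibration is good to about 2 mm. A picture is of the moment at which its call begins: read the wrist's pose just before it. get_calibration takes no time and is no camera call; for the wrist camera it gives the pose at the moment of the call.
- manip.finish_job(): hands the job in, once; it reports no verdict.
The state is a dict: "clock": time; "joint_positions": joint angles; "qd": joint speeds; "tau": joint torques, N m; "position": TCP position; "tcp_rot": TCP orientation; "ft_force": force on the tool from outside, world axes, zero at the start; "ft_torque": the same for the moment, N m; "finger_gap": finger opening in m.
Only numpy, scipy, OpenCV 4.12 (cv2) and the standard library are available. Lean on these libraries where they do the work, as an engineer would, in place of code of your own. Each camera call takes 0.05 s, during which the arm holds its last target. There are 200 camera calls.

## Task

Space the three loose tube clamps evenly along the mounting rail with the hook-over spacing gauge from the open case: starting at the stop on the rail's left end and working away from it, drop the gauge over each clamp, nose towards the stop, and draw the clamp along until the nose just meets the stop or the clamp set before, without shoving that one. Then stand the gauge back in its pocket, let go and lower the lid until it is fully shut, leaving the other things on the bench where they are.

Things in the scene. Friction and masses are not known exactly. Their poses are not given: they have to be found in the camera images.
- rail: Fixed steel mounting rail on an aluminium base plate (90 x 390 mm, 8 mm thick). Origin: centre of the plate's underside; its y axis runs along the rail towards the end stop (the robot's left), z up. The rail is 30 wide, its top 23 above the bench.
- stop_face (a point): Foot of the end stop (dark steel angle, 30 wide, 29 tall above the rail top, bolted to the left end of the rail): centre of its face that looks at the clamps (rail -y), at rail-top height; axes as the rail's.
- clamp_1_near (a point): The first clamp from the stop (clamp 1), a grey plastic block with a tube bore and steel top plate, 36 along the rail, 30 across, 29 tall: foot of its face towards the stop, mid-rail at rail-top height; axes as the rail's. It only slides along the rail (about 3 N of friction), stays where left, and starts 37 mm or more from its neighbours.
- clamp_1_far (a point): Clamp 1: foot of its face away from the stop, at rail-top height; axes as the rail's.
- clamp_1_top (a point): Clamp 1: centre of its top plate, 29 above the rail top; axes as the rail's.
- clamp_2_near (a point): The second clamp from the stop (clamp 2), a grey plastic block with a tube bore and steel top plate, 36 along the rail, 30 across, 29 tall: foot of its face towards the stop, mid-rail at rail-top height; axes as the rail's. It only slides along the rail (about 3 N of friction), stays where left, and starts 37 mm or more from its neighbours.
- clamp_2_far (a point): Clamp 2: foot of its face away from the stop, at rail-top height; axes as the rail's.
- clamp_2_top (a point): Clamp 2: centre of its top plate, 29 above the rail top; axes as the rail's.
- clamp_3_near (a point): The third clamp from the stop (clamp 3), a grey plastic block with a tube bore and steel top plate, 36 along the rail, 30 across, 29 tall: foot of its face towards the stop, mid-rail at rail-top height; axes as the rail's. It only slides along the rail (about 3 N of friction), stays where left, and starts 37 mm or more from its neighbours.
- clamp_3_far (a point): Clamp 3: foot of its face away from the stop, at rail-top height; axes as the rail's.
- clamp_3_top (a point): Clamp 3: centre of its top plate, 29 above the rail top; axes as the rail's.
- gauge: Hook-over spacing gauge, an aluminium upturned U, 74 long (its y), 34 wide (its x), 56 tall, 0.2 to 0.4 kg. Thick leg (nose, 20) at y = 23 to 43 mm, thin leg (hook, 8) at y = -31 to -23 mm, slot of 46 between; legs 32 tall, the bridge over them z = 32 to 56 mm, gripped across its 34 mm width. Origin: under the slot's middle, at foot height. Starts standing in the pocket, nose to the lid.
- gauge_slot (a point): Gauge: underside of the bridge at the slot's middle, 32 straight above the gauge's origin; axes as the gauge's. With the gauge over a clamp, hook drawn up against the clamp's far face and nose touching the neighbour, the gap left is 20 + 46 - 36 = 30 mm; feet on the rail, the bridge clears the clamp by 3 mm.
- case: Fixed grey plastic case for the gauge, base 118 (x) x 132 (y) x 32 tall, lid standing open. Origin: centre of its underside; x points to the hinged back side, z up.
- pocket (a point): Centre of the floor of the pocket in the case's lining, 8 above the bench: pocket 86 (case x) x 44 (case y), 18 deep, its rim 26 above the bench. The gauge stands upright on this floor, its length along the case's x, its centre of length near the pocket's centre; the shut lid clears it by 6 mm.
- lid_hinge (a point): Middle of the lid's hinge line at the back top edge of the base, 32 above the bench; the hinge runs along the case's y; axes as the case's.
- lid_push (a point): On the lid: a point on the middle of its outer face, 100 from the hinge line along the lid and 42 out from the hinge plane, near the free edge (the lid is 118 long, 132 wide, 42 deep). Axes as the lid's: equal to the case's when shut, z out of the outer face.
- case_lid (a joint): Lid angle, rad: 0 shut, about 1.7 standing open, 1.9 at most. A friction hinge holds it at any angle; 2 to 3 N near the free edge moves it.
- spanner_1: Bystander: loose open-ended spanner, 166 x 40 x 6, lying on the bench behind the rail. Origin: centre of its underside.
- adapter_1: Bystander: small loose bright steel pipe adapter, 22 x 25 x 27, standing on its hexagon behind the rail. Origin: centre of its underside.
- adapter_3: Bystander: the larger loose bright steel pipe adapter, 27 x 31 x 29, likewise. Origin: centre of its underside.

How it is judged:
On the way, in this order (a step that is already met when the one before it is completed fails the run):
1. the first clamp stands 30 mm (within 3 mm) from the end stop, with the gauge over it (y of clamp_1_near in the frame of stop_face between -0.033 and -0.027 m and horizontal distance between gauge_slot and clamp_1_top below 0.011 m and z of gauge_slot in the frame of clamp_1_top below 0.02 m), for 0.1 s.
2. the second clamp stands 30 mm (within 3 mm) from the first clamp, with the gauge over it (y of clamp_2_near in the frame of clamp_1_far between -0.033 and -0.027 m and horizontal distance between gauge_slot and clamp_2_top below 0.011 m and z of gauge_slot in the frame of clamp_2_top below 0.02 m), for 0.1 s.
3. the third clamp stands 30 mm (within 3 mm) from the second clamp, with the gauge over it (y of clamp_3_near in the frame of clamp_2_far between -0.033 and -0.027 m and horizontal distance between gauge_slot and clamp_3_top below 0.011 m and z of gauge_slot in the frame of clamp_3_top below 0.02 m), for 0.1 s.
4. the gauge is back in its pocket, let go (horizontal distance between gauge and pocket below 0.015 m and z of gauge in the frame of pocket below 0.006 m and angle between gauge's own z axis and vertical below 0.1 rad and contact force between the fingers and gauge below 0.1 N), for 0.1 s.
At the end, for the whole second after the job is handed in: The gaps from the end stop to clamp 1, clamp 1 to 2 and clamp 2 to 3 are each 30 mm within 3 mm; the gauge stands upright (within 0.1 rad) on the pocket floor (feet within 6 mm of it, origin within 15 mm of the pocket's centre); the lid is shut (under 0.06 rad) (y of clamp_1_near in the frame of stop_face between -0.033 and -0.027 m and y of clamp_2_near in the frame of clamp_1_far between -0.033 and -0.027 m and y of clamp_3_near in the frame of clamp_2_far between -0.033 and -0.027 m and horizontal distance between gauge and pocket below 0.015 m and z of gauge in the frame of pocket below 0.006 m and angle between gauge's own z axis and vertical below 0.1 rad and value of joint case_lid below 0.06 rad); the robot touches nothing.
It fails at once if a spanner or adapter lying by is shifted by more than 20 mm (distance of any of spanner_1, adapter_1, adapter_3 from where it was at the start of the episode above 0.02 m).
It also fails if it takes over 72 s, if anything falls off the work surface, if the arm or the gripper's body presses on something with over 40 N, if the wrist force passes 120 N, or if a joint passes its speed limit or range.

## Working session

There is one attempt and no reset: what is moved stays moved. The work goes in short steps, Python scripts to look and compute and a tool call to move; the robot and the scene stay as the last step left them, time stands still between calls to the robot, and variables do not carry over. Pictures are saved under pics/ and viewed, about 8 in all and at most 12, crops included, and the job is handed in when it is done.

Besides the shell and the picture viewer there is one more tool, called after "Call:" by a JSON object that holds its "method" and its "body". servo_tool: Moves the arm, as the interface text tells. Its arguments: {"type":"object","properties":{"targets":{"type":"array"},"squeeze":{"type":"number"}},"required":["targets"]}

```bash
mkdir -p pics; cat > h.py <<'E'
import numpy as np, cv2
from bench import manip
def grab(n,fn=None):
    c=manip.get_calibration(n); im,d=manip.get_image(n)
    if fn: cv2.imwrite('pics/'+fn,im[:,:,::-1])
    np.savez('last_'+n+'.npz',im=im,d=d,T=c['T'],f=192/np.tan(np.radians(c['vfov']/2)),cx=c['cx'],cy=c['cy'])
    return load(n)
def load(n): return dict(np.load('last_'+n+'.npz'))
def ray(c,u,v):
    d=np.array([(u-c['cx'])/c['f'],(v-c['cy'])/c['f'],1]); return c['T'][:3,3],c['T'][:3,:3]@d
def plane(c,u,v,z):
    o,d=ray(c,u,v); return o+d*(z-o[2])/d[2]
def cloud(c):
    v,u=np.mgrid[:384,:512]; z=c['d']
    p=np.stack([(u-c['cx'])/c['f']*z,(v-c['cy'])/c['f']*z,z],-1)
    return p@c['T'][:3,:3].T+c['T'][:3,3]
E
python3 - <<'E'
from h import *
np.set_printoptions(precision=4,suppress=True)
s=manip.sense(); print(s)
for n in('top','side'):
    c=grab(n,n+'0.png'); print(n,c['T'],c['f'],c['cx'],c['cy'])
a=cv2.imread('pics/top0.png');b=cv2.imread('pics/side0.png')
E
```

```text
{'clock': 0.0, 'joint_positions': array([-1.296 ,  0.2607, -0.1394,  1.1727, -0.    ,  1.5708]), 'qd': array([-0.0012, -0.0004,  0.0005, -0.0004, -0.0008, -0.0015]), 'tau': array([  0.0005, -40.5681,  25.392 ,   0.0187,   0.0002,  -0.    ]), 'position': array([ 0.1423, -0.5047,  0.2305]), 'tcp_rot': array([[ 0.2714, -0.0005,  0.9625],
       [-0.9625,  0.0018,  0.2714],
       [-0.0019, -1.    , -0.    ]]), 'ft_force': array([-0.4382, -0.2695,  0.1635]), 'ft_torque': array([ 0.0215,  0.037 , -0.013 ]), 'finger_gap': 0.08539896311996113}
top [[ 0.0183 -0.9895  0.1436  0.3726]
 [-0.9994 -0.0137  0.0329  0.1085]
 [-0.0306 -0.1441 -0.9891  0.8989]
 [ 0.      0.      0.      1.    ]] 362.26882680862104 258.8101767673125 189.87719486968362
side [[ 0.9839 -0.0534  0.1705  0.3777]
 [-0.1768 -0.4296  0.8855 -0.6304]
 [ 0.026  -0.9014 -0.4322  0.4577]
 [ 0.      0.      0.      1.    ]] 431.1042451209778 256.4438012615105 192.078414200754
```

View pics/top0.png

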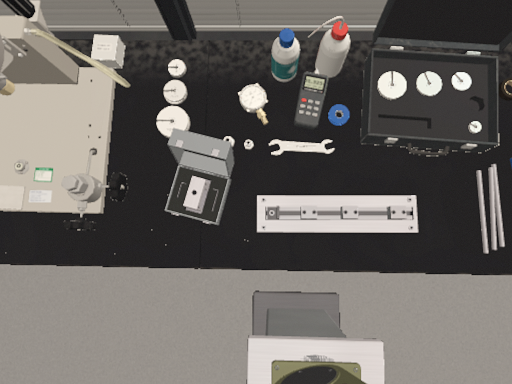

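View pics/side0.png

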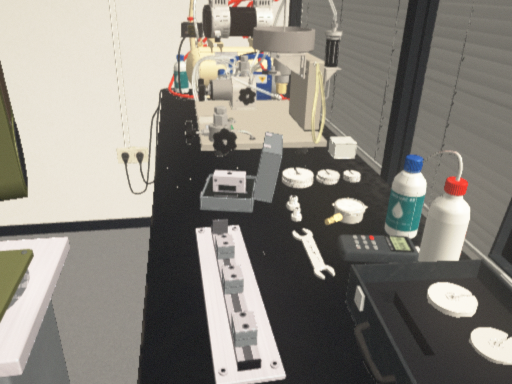

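The top picture shows the rail at about (337,213), with the stop at (271,213) and clamps at u≈309, 349 and 397. The case with the gauge is at (198,193), its lid open towards +x at (205,150). The spanner is at (302,147) and the adapters are near (229,142) and (249,145). The side view agrees.

```bash
python3 - <<'E'
from h import *
np.set_printoptions(precision=4,suppress=True)
c=load('top'); P=cloud(c); im=c['im'].astype(int)
Z=P[:,:,2]
def show(m,name,z=None):
    m=m.astype(np.uint8); n,l,st,ce=cv2.connectedComponentsWithStats(m)
    for i in range(1,n):
        if st[i,4]<25: continue
        q=P[l==i]; r=cv2.minAreaRect(q[:,:2].astype(np.float32)*1000)
        v,u=np.where(l==i); pz=np.array([plane(c,a,b,np.median(q[:,2]))[:2] for a,b in zip(u,v)])
        print(name,st[i],'ctr',q.mean(0),'rect mm',np.round(r[0],1),np.round(r[1],1),round(r[2],1),'zmed',np.median(q[:,2]))
roi=np.zeros((384,512),bool); roi[185:240,245:425]=1
print('bench z',np.median(Z[245:255,300:400]))
show(roi&(Z>0.005)&(Z<0.013)|(roi&(im.min(2)>150)),'plate')
show(roi&(Z>0.040),'clamps')
roi[:]=0; roi[125:225,160:240]=1
show(roi&(Z>0.018)&(Z<0.04),'caserim')
show(roi&(Z>0.055)&(Z<0.075),'gauge'); show(roi&(Z>0.08),'lid')
a=c['im'][175:240,245:425]; b=c['im'][125:225,160:240]
A=cv2.resize(a,None,fx=4,fy=4,interpolation=2); B=cv2.resize(b,None,fx=3.3,fy=3.3,interpolation=2)
o=np.zeros((600,720,3),np.uint8); o[:260,:720]=A; o[265:265+B.shape[0],:B.shape[1]]=B
s=load('side')['im'][125:215,195:290]; S=cv2.resize(s,None,fx=3.7,fy=3.7,interpolation=2); o[265:265+S.shape[0],300:300+S.shape[1]]=S
cv2.imwrite('pics/crop0.png',o[:,:,::-1])
E
```

```text
bench z 0.00017103898417331065
plate [ 256  195  162   38 5598] ctr [ 0.4459 -0.0529  0.0189] rect mm [433.5 -53.4] [117.4 394.6] 0.8 zmed 0.009573032143822324
clamps [301 205  16  14 222] ctr [0.4454 0.0207 0.06  ] rect mm [424.1  60. ] [ 42.  135.1] 29.5 zmed 0.052682365705571055
clamps [341 205  18  14 231] ctr [ 0.4468 -0.0722  0.063 ] rect mm [422.1   9.3] [ 37.1 218.5] 16.9 zmed 0.052698206464524056
clamps [388 205  19  14 240] ctr [ 0.4484 -0.1807  0.0627] rect mm [421.7 -46.6] [ 35.5 323.4] 11.3 zmed 0.0527331026116471
clamps [277 206   2  13  26] ctr [0.4438 0.092  0.0527] rect mm [444.  92.] [27.8  2.5] 1.1 zmed 0.05322981278987626
caserim [160 125  27  12 173] ctr [0.6531 0.3645 0.0237] rect mm [649.4 357.5] [27.7 66.8] 1.4 zmed 0.023736735271972065
caserim [224 136   8   6  33] ctr [0.6272 0.2184 0.0288] rect mm [627.6 218.4] [16.9 12. ] 78.7 zmed 0.028959672371567047
caserim [ 164  149   66   75 2727] ctr [0.5079 0.2842 0.0295] rect mm [505.5 284.6] [133.1 160. ] 76.3 zmed 0.02834786155401381
gauge [175 148   6  13  34] ctr [0.5773 0.3308 0.0642] rect mm [578.2 330.8] [ 2.5 30.1] 75.8 zmed 0.06441263602131525
gauge [227 156   6  19  26] ctr [0.549  0.2061 0.0651] rect mm [551.8 205.2] [ 2.8 40.5] 72.2 zmed 0.06351293519380269
gauge [183 176  23  33 475] ctr [0.4867 0.2876 0.0644] rect mm [487.2 288.4] [34.6 73.6] 75.2 zmed 0.0647057174133846
lid [ 167  128   66   43 1285] ctr [0.5786 0.2616 0.1468] rect mm [516.8 196.7] [322.  102.8] 49.2 zmed 0.14561255545789442
```

View pics/crop0.png

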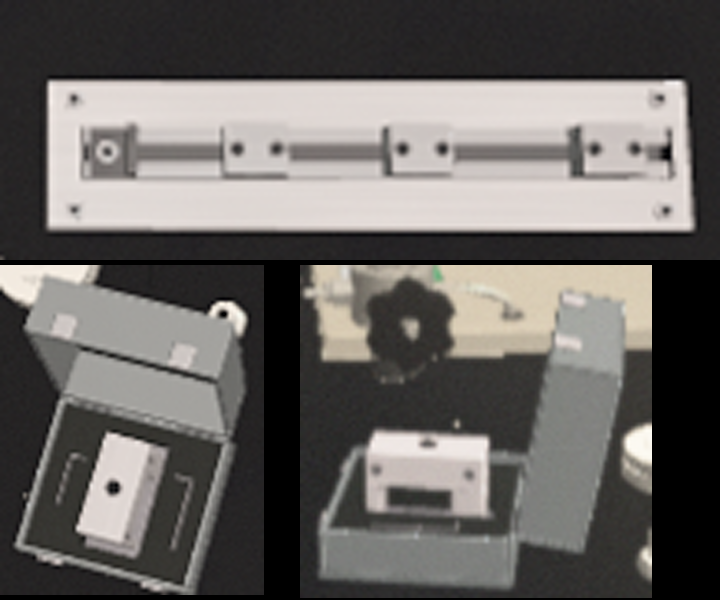

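The gauge centre is at about (0.487, 0.288) with its long axis at -15°, towards the lid. I'll move over the middle of the bench first and find the sign of joint 6.

Call:
{"method": "servo_tool", "body": {"targets": [[0,27.8,50.5,5,0,0,1.646],[0,27.8,50.5,5,0,0,1.646],[0,27.8,50.5,5,0,0,1.646],[0,27.8,50.5,5,0,0,1.646],[0,27.8,50.5,5,0,0,1.646],[0,27.8,50.5,5,0,0,1.646],[0,27.8,50.5,5,0,0,1.646],[0,27.8,50.5,5,0,0,1.646],[0,27.8,50.5,5,0,0,1.646],[0,27.8,50.5,5,0,0,1.646],[0,27.8,50.5,5,0,0,1.646],[0,27.8,50.5,5,0,0,1.646]], "squeeze": 40}}

```text
clock: 1.3
position: [0.4217, 0.0028, 0.2814]
tcp_rot: [[0.937, 0.001, -0.348], [0.348, 0.001, 0.937], [0.001, -1.0, 0.0]]
ft_force: [-0.4, -0.3, -0.7]
finger_gap: 0.0855
```

```bash
python3 - <<'E'
from h import *
s=manip.sense(); print(s['clock'],s['joint_positions'],s['position'],s['tcp_rot'])
c=grab('wrist','w1.png'); print(c['T'],c['f'])
E
```

```text
1.3 [ 6.04179686e-03  6.28976113e-02 -2.51286753e-01  1.25588021e+00
  7.20164550e-04  1.22112713e+00] [0.42167253 0.00277844 0.2813582 ] [[ 9.37398684e-01  7.27383892e-04 -3.48257344e-01]
 [ 3.48256850e-01  7.24572391e-04  9.37398870e-01]
 [ 9.34186495e-04 -9.99999473e-01  4.25896783e-04]]
[[ 0.93763225  0.32832243  0.11423721  0.39272988]
 [ 0.34762578 -0.88691384 -0.30420414  0.08171699]
 [ 0.00144152  0.32494341 -0.94573236  0.42378008]
 [ 0.          0.          0.          1.        ]] 265.22030485136
```

View pics/w1.png

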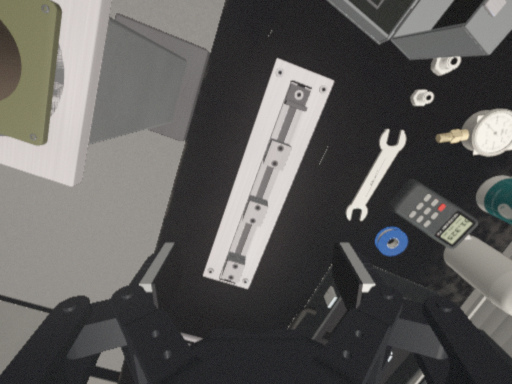

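Joint 6's sign fits grasp yaw 75°, then 180° on the rail. The wrist view shows the rail running from (295,95) to (230,270), the spanner at (377,175) and the adapters at (422,98) and (446,65). Next I go above the gauge.

Call:
{"method": "servo_tool", "body": {"targets": [[0,6.7,28.8,-8,0,0,0.957],[0,6.7,28.8,-8,0,0,0.957],[0,6.7,28.8,-8,0,0,0.957],[0,6.7,28.8,-8,0,0,0.957],[0,6.7,28.8,-12,0,0,0.957],[0,6.7,28.8,-12,0,0,0.957],[0,6.7,28.8,-12,0,0,0.957],[0,6.7,28.8,-12,0,0,0.957],[0,6.7,28.8,-12,0,0,0.957],[0,6.7,28.8,-12,0,0,0.957]]}}

```text
clock: 2.35
position: [0.4875, 0.2866, 0.162]
tcp_rot: [[0.263, 0.0, -0.965], [0.965, -0.0, 0.263], [-0.0, -1.0, -0.0]]
ft_force: [-0.2, -0.8, -0.6]
finger_gap: 0.0856
```

```bash
python3 - <<'E'
from h import *
np.set_printoptions(precision=4,suppress=True)
s=manip.sense(); print(s['clock'],s['joint_positions'],s['position'],s['tcp_rot'][:,0])
c=grab('wrist','w2.png'); P=cloud(c); Z=P[:,:,2]
m=((Z>0.058)&(Z<0.070)&(np.hypot(P[:,:,0]-.487,P[:,:,1]-.288)<.06)).astype(np.uint8)
n,l,st,ce=cv2.connectedComponentsWithStats(m)
for i in range(1,n):
    if st[i,4]>200:
        v,u=np.where(l==i); q=np.array([plane(c,a,b,.064)[:2] for a,b in zip(u,v)])
        r=cv2.minAreaRect(q.astype(np.float32)*1000); print(st[i],r,np.median(P[l==i][:,2]),q.mean(0))
E
```

```text
2.35 [ 0.5317  0.3653 -0.1698  1.0354 -0.0004  0.7973] [0.4875 0.2866 0.162 ] [ 0.2625  0.9649 -0.0001]
[ 240  151   37   73 2558] ((486.32611083984375, 289.3653259277344), (33.670223236083984, 73.03553009033203), 75.39068603515625) 0.06365542560158337 [0.4847 0.2898]
```

View pics/w2.png

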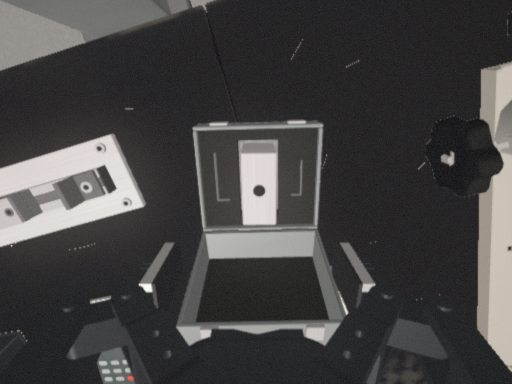

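Gauge centre refined to (0.4863, 0.2894), yaw 75.4°. I'll descend and grip.

Call:
{"method": "servo_tool", "body": {"targets": [[0,0,0.1,-4,0,0,0.003],[0,0,0.1,-8,0,0,0.003],[0,-0.05,0.1,-11,0,0,0.003],[0,-0.05,0.1,-12.6,0,0,0.003],[0,-0.05,0.1,-12.6,0,0,0.003],[120,-0.05,0.1,-12.6,0,0,0.003],[255,-0.05,0.1,-12.6,0,0,0.003],[255,-0.05,0.1,-12.6,0,0,0.003],[255,-0.05,0.1,-12.6,0,0,0.003],[255,-0.05,0.1,-12.6,0,0,0.003],[255,-0.05,0.1,-12.6,0,0,0.003]], "squeeze": 70}}

```text
clock: 3.5
position: [0.488, 0.289, 0.0369]
tcp_rot: [[0.258, 0.003, -0.966], [0.966, 0.001, 0.258], [0.001, -1.0, -0.002]]
ft_force: [-0.9, -1.6, 7.0]
finger_gap: 0.0329
```

```bash
python3 - <<'E'
from h import *
np.set_printoptions(precision=4,suppress=True)
s=manip.sense(); print(s['clock'],s['joint_positions'],s['position'],s['tcp_rot'][:,0],s['ft_force'],s['finger_gap'])
# rail measures from w1 top data: plate colour mask in top view
c=load('top'); im=c['im'].astype(int); P=cloud(c); Z=P[:,:,2]
m=np.zeros((384,512),np.uint8); m[185:240,245:425]=((im.min(2)>110)[185:240,245:425])
l=cv2.connectedComponentsWithStats(m)[1]; i=np.bincount(l[l>0]).argmax(); v,u=np.where(l==i)
q=np.array([plane(c,a,b,.008)[:2] for a,b in zip(u,v)]); print('plate',cv2.minAreaRect(q.astype(np.float32)*1000))
for name in('top',):
  for lo,hi in((270,282),(295,322),(335,362),(382,412)):
    mm=np.zeros((384,512),bool); mm[200:226,lo:hi]=1; mm&=(Z>.045)&(Z<.058); v,u=np.where(mm)
    q=np.array([plane(c,a,b,.052)[:2] for a,b in zip(u,v)])
    print('clamp',q.min(0),q.max(0),(np.percentile(q,3,0)+np.percentile(q,97,0))/2)
c=load('top')
E
```

```text
3.5 [ 0.5351  0.4777 -0.3517  0.7387 -0.0006  0.796 ] [0.488  0.289  0.0369] [0.258  0.9662 0.0014] [-0.9251 -1.5799  6.9981] 0.03294319138054911
plate ((446.8109130859375, -53.01849365234375), (91.24845886230469, 389.28271484375), 0.9963458776473999)
clamp [0.4298 0.0907] [0.458  0.0933] [0.4447 0.092 ]
clamp [0.4307 0.0023] [0.4617 0.0372] [0.4462 0.0198]
clamp [ 0.4323 -0.0929] [ 0.4631 -0.0577] [ 0.4477 -0.0752]
clamp [ 0.4341 -0.2046] [ 0.4648 -0.166 ] [ 0.4494 -0.1854]
```

Gripped: the gap is 33 mm. I'll lift, carry it to clamp 1 and turn it.

Call:
{"method": "servo_tool", "body": {"targets": [[255,0,0,2,0,0,0],[255,0,0,6,0,0,0],[255,0,0,11,0,0,0],[255,-1,-3,15,0,0,0.1],[255,-4.05,-26.1,15,0,0,1.848],[255,-4.05,-26.1,15,0,0,1.848],[255,-4.05,-26.1,15,0,0,1.848],[255,-4.05,-26.1,15,0,0,1.848],[255,-4.05,-26.1,15,0,0,1.848],[255,-4.05,-26.1,15,0,0,1.848],[255,-4.05,-26.1,13,0,0,1.848],[255,-4.05,-26.1,12,0,0,1.848]]}}

```text
clock: 4.7
position: [0.4453, 0.027, 0.1543]
tcp_rot: [[-0.826, -0.002, -0.563], [0.563, 0.0, -0.826], [0.001, -1.0, 0.001]]
ft_force: [-0.6, 1.2, -3.2]
finger_gap: 0.0334
```

```bash
python3 - <<'E'
from h import *
np.set_printoptions(precision=4,suppress=True)
s=manip.sense(); R=s['tcp_rot']; print(s['clock'],s['joint_positions'],s['position'],np.degrees(np.arctan2(R[1,0],R[0,0])),s['ft_force'],s['finger_gap'])
E
```

```text
4.7 [ 0.0604  0.1783 -0.4588  0.9352  0.0001 -0.9123] [0.4453 0.027  0.1543] 145.73072735536763 [-0.5689  1.2496 -3.1897] 0.033402406902514975
```

Call:
{"method": "servo_tool", "body": {"targets": [[255,0,0,0,0,0,0.613],[255,0,0,0,0,0,0.613],[255,0,0,0,0,0,0.613],[255,0,0,0,0,0,0.613],[255,0,0,0,0,0,0.613],[255,0,0,0,0,0,0.613]]}}

```text
clock: 5.3
position: [0.4461, 0.0277, 0.1551]
tcp_rot: [[-1.0, -0.001, 0.008], [-0.008, -0.0, -1.0], [0.001, -1.0, 0.0]]
ft_force: [-0.4, -0.5, -2.6]
finger_gap: 0.033
```

```bash
python3 - <<'E'
from h import *
np.set_printoptions(precision=4,suppress=True)
s=manip.sense(); R=s['tcp_rot']; print(s['clock'],s['position'],np.degrees(np.arctan2(R[1,0],R[0,0])),s['ft_force'],s['finger_gap'])
c=grab('wrist','w3.png'); P=cloud(c); S=grab('side','s3.png')
b=np.hstack([c['im'],np.zeros((384,4,3),np.uint8),cv2.resize(S['im'][150:384,150:300],(246,384))])
cv2.imwrite('pics/w3c.png',b[:,:,::-1])
E
```

```text
5.3 [0.4461 0.0277 0.1551] -179.55671469553792 [-0.3516 -0.5106 -2.6156] 0.033033607376351797
```

View pics/w3c.png

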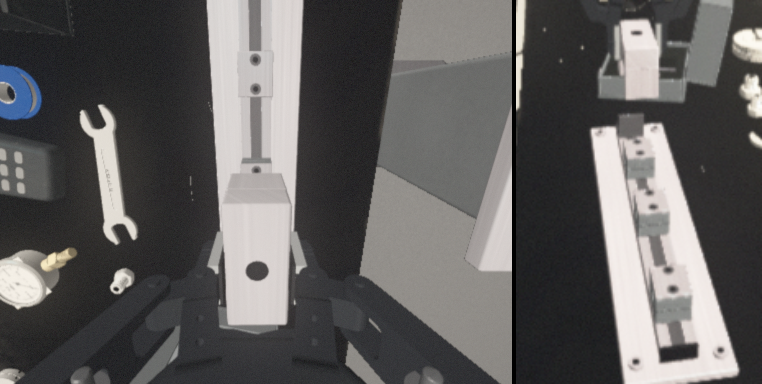

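The wrist view shows the gauge held straight, hook end at v≈175–200, with clamp 1 under it and clamp 2 at (257,72). Now I measure the gauge in the grip and the clamps.

```bash
python3 - <<'E'
from h import *
np.set_printoptions(precision=4,suppress=True)
c=load('wrist'); P=cloud(c); im=c['im']
g=im[:,:,1].astype(int)
for v in range(160,335,8): print(v,P[v,243],g[v,243], end=' | ')
print()
sub=P[150:340,225:290].reshape(-1,3); t=np.median(sub[(sub[:,2]>.15)][:,2]); print('top z',t)
mm=np.zeros((384,512),bool); mm[150:340,200:310]=1; mm&=abs(P[:,:,2]-t)<.003
v,u=np.where(mm); q=np.array([plane(c,a,b,t)[:2] for a,b in zip(u,v)])
print('gauge top rect',cv2.minAreaRect(q.astype(np.float32)*1000), np.percentile(q,1,0),np.percentile(q,99,0))
mm[:]=0; mm[40:110,230:285]=1; mm&=abs(P[:,:,2]-.052)<.004; v,u=np.where(mm)
q=np.array([plane(c,a,b,.052)[:2] for a,b in zip(u,v)]); print('clamp2',cv2.minAreaRect(q.astype(np.float32)*1000),np.percentile(q,1,0),np.percentile(q,99,0))
# stop from top view
c=load('top'); print(c['im'][212,262:285].mean(1)); P=cloud(c); print(P[208,262:285,1:]); 
c=load('side'); 
E
```

```text
160 [0.4603 0.0022 0.0379] 138 | 168 [0.4597 0.0067 0.0525] 190 | 176 [ 0.4555 -0.0094  0.1359] 177 | 184 [ 0.4547 -0.0092  0.1516] 177 | 192 [ 0.454  -0.0093  0.1659] 175 | 200 [ 0.4534 -0.0099  0.179 ] 177 | 208 [ 0.4533 -0.0068  0.1814] 211 | 216 [ 0.4533 -0.003   0.1823] 211 | 224 [0.4534 0.0012 0.1822] 210 | 232 [0.4534 0.0056 0.182 ] 211 | 240 [0.4534 0.0096 0.1828] 211 | 248 [0.4535 0.0145 0.1822] 210 | 256 [0.4535 0.0193 0.1819] 210 | 264 [0.4536 0.0244 0.1813] 210 | 272 [0.4536 0.0285 0.1823] 209 | 280 [0.4536 0.0332 0.1827] 209 | 288 [0.4537 0.0382 0.1827] 210 | 296 [0.4537 0.0434 0.1826] 207 | 304 [0.4538 0.0495 0.1817] 209 | 312 [0.4539 0.0548 0.1819] 209 | 320 [0.454  0.0606 0.1817] 209 | 328 [0.4629 0.2261 0.0304] 117 | 
top z 0.18195833328295064
gauge top rect ((447.6817626953125, 26.015453338623047), (55.4893798828125, 74.23885345458984), 0.39324259757995605) [ 0.4275 -0.0101] [0.4675 0.0624]
clamp2 ((448.859375, -75.5008316040039), (29.612295150756836, 35.42802047729492), 0.8848642110824585) [ 0.4341 -0.0931] [ 0.4633 -0.0579]
[216.6667 218.     223.     150.6667  70.3333 113.3333 108.3333 188.3333
 163.      84.     113.     195.3333 169.3333 120.3333  90.6667 118.
 124.3333 114.3333 113.6667 113.     114.     113.6667 114.3333]
[[0.1294 0.0083]
 [0.1269 0.0103]
 [0.1245 0.0086]
 [0.1218 0.0253]
 [0.1194 0.0232]
 [0.1169 0.0294]
 [0.1145 0.0291]
 [0.1121 0.0284]
 [0.1097 0.029 ]
 [0.1073 0.03  ]
 [0.1049 0.0283]
 [0.1024 0.0277]
 [0.1001 0.0311]
 [0.0976 0.0283]
 [0.0952 0.0291]
 [0.0933 0.056 ]
 [0.0909 0.0537]
 [0.0879 0.0244]
 [0.0855 0.0244]
 [0.083  0.0228]
 [0.0806 0.0236]
 [0.0783 0.0243]
 [0.0758 0.0221]]
```

Gauge in grip: slot centre is 7.6 mm behind the TCP, nose tip 35.4 ahead, feet 29 below. I'm over clamp 1, so I descend.

Call:
{"method": "servo_tool", "body": {"targets": [[255,0,0,-3,0,0,0.008],[255,0,0,-6,0,0,0.008],[255,0,0,-8,0,0,0.008],[255,0,0,-9,0,0,0.008],[255,0,0,-9.7,0,0,0.008],[255,0,0,-10.1,0,0,0.008],[255,0,0,-10.1,0,0,0.008]]}}

```text
clock: 6.1
position: [0.4469, 0.0278, 0.0545]
tcp_rot: [[-1.0, 0.001, 0.018], [-0.018, 0.0, -1.0], [-0.001, -1.0, -0.0]]
ft_force: [-0.8, 0.4, -3.1]
finger_gap: 0.0327
```

Call:
{"method": "servo_tool", "body": {"targets": [[255,-0.01,0.4,0,0,0,0],[255,-0.02,0.8,0,0,0,0],[255,-0.02,1.2,0,0,0,0],[255,-0.03,1.6,0,0,0,0],[255,-0.03,2.0,0,0,0,0],[255,-0.03,2.2,0,0,0,0],[255,-0.03,2.2,0,0,0,0]]}}

```text
clock: 6.8
position: [0.4465, 0.0503, 0.0545]
tcp_rot: [[-1.0, 0.001, 0.019], [-0.019, 0.001, -1.0], [-0.001, -1.0, -0.001]]
ft_force: [1.4, -1.9, -3.2]
finger_gap: 0.0328
```

Call:
{"method": "servo_tool", "body": {"targets": [[255,0,0.05,0,0,0,0],[255,0,0.1,0,0,0,0],[255,0,0.15,0,0,0,0],[255,0,0.2,0,0,0,0],[255,0,0.2,0,0,0,0]]}}

```text
clock: 7.3
position: [0.4464, 0.0517, 0.0543]
tcp_rot: [[-1.0, 0.0, 0.018], [-0.018, -0.0, -1.0], [-0.0, -1.0, 0.0]]
ft_force: [1.9, -3.0, -1.9]
finger_gap: 0.0328
```

```bash
cat > gap.py <<'E'
from h import *
import sys
np.set_printoptions(precision=4,suppress=True)
s=manip.sense(); print(s['clock'],s['position'],s['ft_force'])
c=grab('top'); S=grab('side'); P=cloud(c); Z=P[:,:,2]
roi=np.zeros((384,512),np.uint8); roi[203:220,270:415]=1
m=roi*((Z>.045)&(Z<.058)).astype(np.uint8)
n,l,st,ce=cv2.connectedComponentsWithStats(m)
for i in range(1,n):
    if st[i,4]>15:
        v,u=np.where(l==i); q=np.array([plane(c,a,.5+b-.5,.052)[:2] for a,b in zip(u,v)]); print('clampish y',np.percentile(q[:,1],[1,50,99]),st[i,4])
cv2.imwrite('pics/'+sys.argv[1],cv2.resize(S['im'][200:384,180:300],(720,1104)[:2] if 0 else (391,600),interpolation=2)[:,:,::-1])
E
python3 gap.py g1.png
```

```text
7.3 [0.4464 0.0517 0.0543] [ 1.8763 -3.0195 -1.8825]
clampish y [0.0885 0.0909 0.0933] 29
clampish y [-0.2033 -0.1869 -0.1664] 208
```

View pics/g1.png

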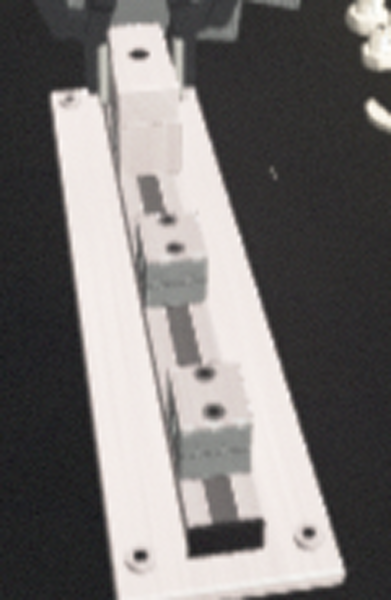

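Dragging force is 3 N and the nose is still short of the stop by my estimate. I keep creeping.

Call:
{"method": "servo_tool", "body": {"targets": [[255,0,0.05,0,0,0,0],[255,0,0.1,0,0,0,0],[255,0,0.15,0,0,0,0],[255,0,0.15,0,0,0,0]]}}

```text
clock: 7.8
position: [0.4463, 0.0524, 0.0543]
tcp_rot: [[-1.0, 0.0, 0.018], [-0.018, -0.002, -1.0], [-0.0, -1.0, 0.002]]
ft_force: [1.9, -5.6, -2.2]
finger_gap: 0.0328
```

Call:
{"method": "servo_tool", "body": {"targets": [[255,0,0.05,0,0,0,0],[255,0,0.1,0,0,0,0],[255,0,0.1,0,0,0,0]]}}

```text
clock: 8.1
position: [0.4462, 0.0525, 0.0544]
tcp_rot: [[-1.0, 0.0, 0.017], [-0.017, -0.004, -1.0], [-0.0, -1.0, 0.004]]
ft_force: [2.4, -9.0, -1.1]
finger_gap: 0.033
```

Call:
{"method": "servo_tool", "body": {"targets": [[255,0,0.05,0,0,0,0],[255,0,0.1,0,0,0,0],[255,0,0.1,0,0,0,0]]}}

```text
clock: 8.4
position: [0.4461, 0.0525, 0.0545]
tcp_rot: [[-1.0, 0.0, 0.017], [-0.017, -0.006, -1.0], [-0.0, -1.0, 0.006]]
ft_force: [1.2, -10.8, -0.3]
finger_gap: 0.0329
```

Contact: force rises to -10.8 N with TCP y fixed at 0.0525, and the stop face is fixed. The following clamps need TCP y shifted by exactly -66 mm each (-0.0137, then -0.0797). I release clamp 1, lift and go over clamp 2.

Call:
{"method": "servo_tool", "body": {"targets": [[255,0,-0.4,0,0,0,0],[255,0,-0.75,0,0,0,0],[255,0,-0.75,0,0,0,0],[255,0,-0.75,1.5,0,0,0],[255,0,-0.75,3.5,0,0,0],[255,0.05,-1.5,5,0,0,0],[255,0.1,-6,5,0,0,0],[255,0.14,-10,5,0,0,0],[255,0.14,-12.3,5,0,0,0],[255,0.14,-12.3,5,0,0,0],[255,0.14,-12.3,5,0,0,0]]}}

```text
clock: 9.5
position: [0.4471, -0.0675, 0.104]
tcp_rot: [[-1.0, -0.001, 0.017], [-0.017, 0.002, -1.0], [0.001, -1.0, -0.002]]
ft_force: [0.6, 0.3, -3.0]
finger_gap: 0.0332
```

```bash
python3 - <<'E'
from h import *
np.set_printoptions(precision=4,suppress=True)
s=manip.sense(); R=s['tcp_rot']; print(s['clock'],s['position'],s['ft_force'])
c=grab('top'); P=cloud(c); Z=P[:,:,2]
# clamp 1 top & stop rows
for r in(209,214): print([(u,round(float(P[r,u,1]),4),round(float(Z[r,u]),3)) for u in range(274,305)])
E
```

```text
9.5 [ 0.4471 -0.0675  0.104 ] [ 0.5877  0.2512 -3.0264]
[(274, 0.1, 0.028), (275, 0.0976, 0.026), (276, 0.0952, 0.028), (277, 0.0932, 0.053), (278, 0.0909, 0.055), (279, 0.0879, 0.025), (280, 0.0855, 0.025), (281, 0.083, 0.023), (282, 0.0806, 0.024), (283, 0.0782, 0.024), (284, 0.0758, 0.025), (285, 0.0735, 0.026), (286, 0.071, 0.024), (287, 0.0686, 0.024), (288, 0.0662, 0.024), (289, 0.0638, 0.025), (290, 0.0614, 0.026), (291, 0.0594, 0.032), (292, 0.0583, 0.054), (293, 0.0558, 0.051), (294, 0.0536, 0.053), (295, 0.0512, 0.052), (296, 0.0488, 0.051), (297, 0.0466, 0.053), (298, 0.0443, 0.053), (299, 0.0422, 0.056), (300, 0.0395, 0.052), (301, 0.0373, 0.053), (302, 0.0347, 0.051), (303, 0.0324, 0.05), (304, 0.0302, 0.052)]
[(274, 0.0999, 0.031), (275, 0.0975, 0.029), (276, 0.0951, 0.031), (277, 0.0931, 0.054), (278, 0.0908, 0.053), (279, 0.0875, 0.012), (280, 0.0851, 0.014), (281, 0.0825, 0.011), (282, 0.0802, 0.014), (283, 0.0777, 0.011), (284, 0.0751, 0.009), (285, 0.0726, 0.008), (286, 0.0704, 0.012), (287, 0.0679, 0.011), (288, 0.0655, 0.012), (289, 0.0629, 0.009), (290, 0.0606, 0.011), (291, 0.0589, 0.025), (292, 0.0581, 0.052), (293, 0.0559, 0.054), (294, 0.0534, 0.051), (295, 0.0513, 0.054), (296, 0.0489, 0.053), (297, 0.0466, 0.053), (298, 0.0444, 0.055), (299, 0.0419, 0.053), (300, 0.0396, 0.053), (301, 0.0374, 0.054), (302, 0.0351, 0.055), (303, 0.0327, 0.054), (304, 0.0302, 0.052)]
```

The top view confirms a gap of about 30.5 mm at the stop (0.0897 to 0.0592). Now I descend over clamp 2 and draw it.

Call:
{"method": "servo_tool", "body": {"targets": [[255,0.03,0,-2,0,0,0],[255,0.03,0,-4,0,0,0],[255,0.03,0,-4.7,0,0,0],[255,0.03,0,-5,0,0,0],[255,0.03,0,-5,0,0,0],[255,0,0.5,-5,0,0,0],[255,0,1.2,-5,0,0,0],[255,0,2,-5,0,0,0],[255,-0.02,2.8,-5,0,0,0],[255,-0.02,3.6,-5,0,0,0],[255,-0.03,4.4,-5,0,0,0],[255,-0.04,4.8,-5,0,0,0]]}}

```text
clock: 10.75
position: [0.4476, -0.0189, 0.0546]
tcp_rot: [[-1.0, 0.001, 0.019], [-0.019, 0.0, -1.0], [-0.001, -1.0, -0.0]]
ft_force: [0.8, -4.3, -2.2]
finger_gap: 0.033
```

Call:
{"method": "servo_tool", "body": {"targets": [[255,0,0.1,0,0,0,0],[255,0,0.2,0,0,0,0],[255,0,0.3,0,0,0,0],[255,0,0.3,0,0,0,0]]}}

```text
clock: 11.15
position: [0.4474, -0.0167, 0.0543]
tcp_rot: [[-1.0, 0.0, 0.018], [-0.018, 0.0, -1.0], [-0.0, -1.0, -0.0]]
ft_force: [1.5, -2.2, -2.2]
finger_gap: 0.0327
```

Call:
{"method": "servo_tool", "body": {"targets": [[255,0,0.08,0,0,0,0],[255,0,0.15,0,0,0,0],[255,0,0.2,0,0,0,0],[255,0,0.25,0,0,0,0],[255,0,0.25,0,0,0,0]]}}

```text
clock: 11.65
position: [0.4472, -0.0142, 0.0543]
tcp_rot: [[-1.0, -0.0, 0.018], [-0.018, 0.0, -1.0], [0.0, -1.0, -0.0]]
ft_force: [2.3, -2.9, -2.6]
finger_gap: 0.0325
```

Clamp 2 is drawn to within 0.5 mm of nominal, with only drag force. On to clamp 3.

Call:
{"method": "servo_tool", "body": {"targets": [[255,0,-0.3,0,0,0,0],[255,0,-0.5,0,0,0,0],[255,0,-0.5,0,0,0,0],[255,0,-0.5,1.5,0,0,0],[255,0,-0.5,3.5,0,0,0],[255,0.05,-1.5,5,0,0,0],[255,0.1,-6,5,0,0,0],[255,0.2,-10.5,5,0,0,0],[255,0.26,-15,5,0,0,0],[255,0.26,-16.4,5,0,0,0],[255,0.26,-16.4,5,0,0,0],[255,0.26,-16.4,5,0,0,0]]}}

```text
clock: 12.85
position: [0.449, -0.1775, 0.1039]
tcp_rot: [[-1.0, -0.001, 0.018], [-0.018, 0.002, -1.0], [0.001, -1.0, -0.002]]
ft_force: [0.6, 0.2, -3.6]
finger_gap: 0.0327
```

```bash
python3 - <<'E'
from h import *
np.set_printoptions(precision=4,suppress=True)
s=manip.sense(); R=s['tcp_rot']; print(s['clock'],s['position'],R[:,0],s['ft_force'],s['joint_positions'])
c=grab('top'); P=cloud(c); Z=P[:,:,2]
for r in(209,214): print([(u,round(float(P[r,u,1]),4),round(float(Z[r,u]),3)) for u in list(range(276,281))+list(range(289,294))+list(range(304,325))+list(range(332,340))])
c=grab('wrist'); P=cloud(c); Z=P[:,:,2]
mm=(abs(Z-.052)<.004)&(abs(P[:,:,0]-.449)<.02)&(P[:,:,1]<-.15); v,u=np.where(mm); 
q=np.array([plane(c,a,b,.052)[:2] for a,b in zip(u,v)]) ; print(len(q), q.min(0) if len(q) else '',np.percentile(q,[1,99],0))
E
```

```text
12.85 [ 0.449  -0.1775  0.1039] [-0.9998 -0.0178  0.0012] [ 0.5637  0.2492 -3.6409] [-0.3773  0.2844 -0.4617  0.8266  0.0013 -1.9659]
[(276, 0.0952, 0.029), (277, 0.0933, 0.054), (278, 0.0909, 0.053), (279, 0.0879, 0.024), (280, 0.0854, 0.023), (289, 0.0639, 0.026), (290, 0.0613, 0.023), (291, 0.0592, 0.029), (292, 0.0582, 0.052), (293, 0.0559, 0.052), (304, 0.0302, 0.052), (305, 0.028, 0.054), (306, 0.0256, 0.052), (307, 0.0232, 0.052), (308, 0.0179, 0.023), (309, 0.0158, 0.026), (310, 0.0132, 0.024), (311, 0.0105, 0.021), (312, 0.0083, 0.023), (313, 0.0059, 0.023), (314, 0.0039, 0.027), (315, 0.0013, 0.025), (316, -0.001, 0.026), (317, -0.0037, 0.024), (318, -0.006, 0.024), (319, -0.0076, 0.03), (320, -0.0079, 0.046), (321, -0.0092, 0.053), (322, -0.0115, 0.053), (323, -0.0138, 0.053), (324, -0.0161, 0.054), (332, -0.0344, 0.054), (333, -0.0372, 0.052), (334, -0.0393, 0.053), (335, -0.0414, 0.054), (336, -0.0492, 0.024), (337, -0.0516, 0.024), (338, -0.0536, 0.026), (339, -0.0565, 0.023)]
[(276, 0.0951, 0.028), (277, 0.0931, 0.052), (278, 0.0908, 0.052), (279, 0.0875, 0.011), (280,
[... 757 characters left out ...]
.0588, 0.01)]Traceback (most recent call last):
  File "<stdin>", line 8, in <module>
    return _quantile_unchecked(
        a, q, axis, out, overwrite_input, method, keepdims, weights)
    return _ureduce(a,
                    func=_quantile_ureduce_func,
    ...<5 lines>...
                    overwrite_input=overwrite_input,
                    method=method)
    r = func(a, **kwargs)
    result = _quantile(arr,
                       quantiles=q,
    ...<2 lines>...
                       out=out,
                       weights=wgt)
    slices_having_nans = np.isnan(arr[-1, ...])
                                  ~~~^^^^^^^^^
IndexError: index -1 is out of bounds for axis 0 with size 0
```

Gap 2 reads about 30.5 mm. Next is clamp 3, with target TCP y ≈ -0.0804.

Call:
{"method": "servo_tool", "body": {"targets": [[255,0,0,-2,0,0,0],[255,0,0,-4,0,0,0],[255,0,0,-4.7,0,0,0],[255,0,0,-5,0,0,0],[255,0,0,-5,0,0,0],[255,0,0.5,-5,0,0,0],[255,0,1.2,-5,0,0,0],[255,-0.02,2,-5,0,0,0],[255,-0.04,3,-5,0,0,0],[255,-0.06,4,-5,0,0,0],[255,-0.07,5,-5,0,0,0],[255,-0.09,6,-5,0,0,0]]}}

```text
clock: 14.15
position: [0.4496, -0.1175, 0.0548]
tcp_rot: [[-1.0, 0.002, 0.019], [-0.019, -0.0, -1.0], [-0.002, -1.0, 0.001]]
ft_force: [1.2, -3.9, -2.1]
finger_gap: 0.0329
```

Call:
{"method": "servo_tool", "body": {"targets": [[255,-0.02,1,0,0,0,0],[255,-0.03,2,0,0,0,0],[255,-0.04,2.8,0,0,0,0],[255,-0.05,3.2,0,0,0,0],[255,-0.05,3.4,0,0,0,0],[255,-0.05,3.4,0,0,0,0]]}}

```text
clock: 14.75
position: [0.4477, -0.0836, 0.054]
tcp_rot: [[-1.0, -0.001, 0.019], [-0.019, 0.001, -1.0], [0.001, -1.0, -0.001]]
ft_force: [0.2, -1.1, -2.9]
finger_gap: 0.0324
```

Call:
{"method": "servo_tool", "body": {"targets": [[255,0,0.08,0,0,0,0],[255,0,0.16,0,0,0,0],[255,0,0.24,0,0,0,0],[255,0,0.3,0,0,0,0],[255,0,0.3,0,0,0,0]]}}

```text
clock: 15.25
position: [0.4475, -0.0812, 0.054]
tcp_rot: [[-1.0, -0.002, 0.018], [-0.018, 0.0, -1.0], [0.002, -1.0, -0.0]]
ft_force: [-0.6, -3.1, -5.0]
finger_gap: 0.0326
```

Call:
{"method": "servo_tool", "body": {"targets": [[255,0,0.05,0,0,0,0],[255,0,0.07,0,0,0,0],[255,0,0.07,0,0,0,0]]}}

```text
clock: 15.55
position: [0.4476, -0.0805, 0.0541]
tcp_rot: [[-1.0, -0.001, 0.018], [-0.018, 0.0, -1.0], [0.001, -1.0, -0.0]]
ft_force: [-1.5, -3.2, -4.1]
finger_gap: 0.0325
```

Clamp 3 is set. I back off, lift and return towards the case.

Call:
{"method": "servo_tool", "body": {"targets": [[255,0,-0.3,0,0,0,0],[255,0,-0.5,0,0,0,0],[255,0,-0.5,0,0,0,0],[255,0,-0.5,2,0,0,0],[255,0,-0.5,5,0,0,0],[255,0,-0.5,10,0,0,0],[255,0,3,13.5,0,0,-0.13],[255,4,36.9,14,0,0,-1.848],[255,4,36.9,14,0,0,-1.848],[255,4,36.9,14,0,0,-1.848],[255,4,36.9,14,0,0,-1.848],[255,4,36.9,14,0,0,-1.848]]}}

```text
clock: 16.75
position: [0.4746, 0.167, 0.1928]
tcp_rot: [[-0.718, 0.0, -0.696], [0.696, 0.001, -0.718], [0.0, -1.0, -0.001]]
ft_force: [1.0, -0.1, -2.7]
finger_gap: 0.0334
```

Call:
{"method": "servo_tool", "body": {"targets": [[255,4,15,0,0,0,-1],[255,4,15,0,0,0,-1],[255,4,15,0,0,0,-1],[255,4,15,0,0,0,-1],[255,4,15,0,0,0,-1],[255,4,15,0,0,0,-1],[255,4,15,0,0,0,-1]]}}

```text
clock: 17.45
position: [0.5144, 0.3156, 0.1921]
tcp_rot: [[0.197, -0.001, -0.98], [0.98, 0.0, 0.197], [0.0, -1.0, 0.001]]
ft_force: [-1.1, 0.9, -3.6]
finger_gap: 0.033
```

```bash
python3 - <<'E'
from h import *
np.set_printoptions(precision=4,suppress=True)
s=manip.sense(); R=s['tcp_rot']; print(s['clock'],s['position'],np.degrees(np.arctan2(R[1,0],R[0,0])),R[:,0],s['ft_force'],s['joint_positions'])
c=grab('top'); P=cloud(c); Z=P[:,:,2]
for r in(209,214): 
  h=Z[r]>.045; print([(u,round(float(plane(c,u+.5,r,.052)[1]),4)) for u in range(270,420) if h[u]!=h[u+1]])
E
```

```text
17.45 [0.5144 0.3156 0.1921] 78.66573769966392 [0.1965 0.9805 0.0001] [-1.1445  0.912  -3.6172] [ 0.5499  0.4127 -0.0137  1.1452  0.0009  0.7477]
[(276, 0.0944), (278, 0.0897), (291, 0.0593), (307, 0.0221), (319, -0.0058), (335, -0.043), (348, -0.073), (364, -0.11)]
[(276, 0.0943), (278, 0.0896), (291, 0.0593), (307, 0.0221), (319, -0.0058), (335, -0.0428), (348, -0.0728), (364, -0.1097)]
```

The three gaps read about 30 mm at pixel resolution (30.3 / 28–30 / 30.0). I'm slightly past the pocket and above the lid, so I align to the pick pose and come down part way.

Call:
{"method": "servo_tool", "body": {"targets": [[255,-2.64,-2.66,0,0,0,-0.063],[255,-2.64,-2.66,0,0,0,-0.063],[255,-2.64,-2.66,-4,0,0,-0.063],[255,-2.64,-2.66,-8,0,0,-0.063],[255,-2.64,-2.66,-11.5,0,0,-0.063],[255,-2.64,-2.66,-11.5,0,0,-0.063],[255,-2.64,-2.66,-11.5,0,0,-0.063]]}}

```text
clock: 18.2
position: [0.4879, 0.2883, 0.0776]
tcp_rot: [[0.253, -0.002, -0.968], [0.968, -0.001, 0.253], [-0.001, -1.0, 0.001]]
ft_force: [1.2, 0.5, -2.7]
finger_gap: 0.0327
```

```bash
python3 - <<'E'
from h import *
np.set_printoptions(precision=4,suppress=True)
s=manip.sense(); R=s['tcp_rot']; print(s['clock'],s['position'],np.degrees(np.arctan2(R[1,0],R[0,0])),R[:,0],s['ft_force'])
w=grab('wrist','w5.png'); P=cloud(w); z=s['position'][2]+.027
mm=np.zeros((384,512),bool); mm[100:350,150:360]=1; mm&=(abs(P[:,:,2]-z)<.004)&(np.hypot(P[:,:,0]-s['position'][0],P[:,:,1]-s['position'][1])<.05)
v,u=np.where(mm); d=np.array([plane(w,a,b,z)[:2] for a,b in zip(u,v)])-s['position'][:2]
a=-R[:2,2]; print('gauge along y rel TCP',np.percentile(d@a,[1,99]),len(d))
cv2.imwrite('pics/w5.png',w['im'][:,:,::-1])
E
```

```text
18.2 [0.4879 0.2883 0.0776] 75.36262309560836 [ 0.2527  0.9675 -0.001 ] [ 1.2315  0.4851 -2.6815]
gauge along y rel TCP [-0.0378  0.0345] 8568
```

View pics/w5.png

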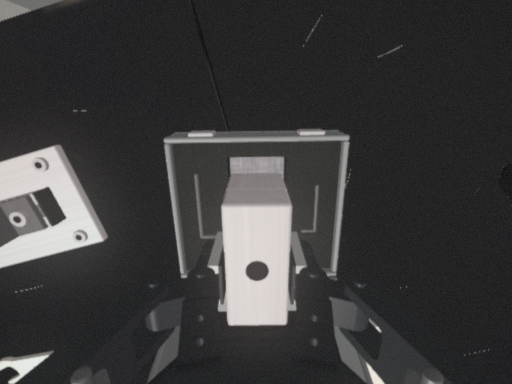

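The gauge has not slipped in the grip. The pocket edge (229–285, v≈157) is centred under it. I lower it.

Call:
{"method": "servo_tool", "body": {"targets": [[255,0,0.07,-1,0,0,0],[255,0,0.07,-2,0,0,0],[255,0,0.07,-2.8,0,0,0],[255,0,0.07,-3.4,0,0,0],[255,0,0.07,-3.8,0,0,0],[255,0,0.07,-4.05,0,0,0],[255,0,0.07,-4.05,0,0,0]]}}

```text
clock: 18.95
position: [0.4884, 0.2892, 0.0372]
tcp_rot: [[0.254, 0.0, -0.967], [0.967, 0.0, 0.254], [0.0, -1.0, -0.0]]
ft_force: [-0.1, -0.8, -3.0]
finger_gap: 0.033
```

Feet are about on the floor. I release and rise.

Call:
{"method": "servo_tool", "body": {"targets": [[120,0,0,0,0,0,0],[0,0,0,0,0,0,0],[0,0,0,0,0,0,0],[0,0,0,0,0,0,0],[0,0,0,0,0,0,0],[0,0,0,0,0,0,0],[0,0,0,2,0,0,0],[0,0,0,6,0,0,0],[0,0,0,11,0,0,0],[0,0,0,15,0,0,0],[0,0,0,16,0,0,0],[0,0,0,16,0,0,0]]}}

```text
clock: 20.15
position: [0.4897, 0.29, 0.1992]
tcp_rot: [[0.254, 0.004, -0.967], [0.967, 0.002, 0.254], [0.003, -1.0, -0.003]]
ft_force: [0.6, -0.2, -0.4]
finger_gap: 0.0854
```

```bash
python3 - <<'E'
from h import *
np.set_printoptions(precision=4,suppress=True)
s=manip.sense(); print(s['clock'],s['position'],s['ft_force'],s['finger_gap'],s['joint_positions'])
c=grab('wrist','w6.png'); P=cloud(c); Z=P[:,:,2]
near=np.hypot(P[:,:,0]-.487,P[:,:,1]-.288)<.06
mm=near&(Z>.058)&(Z<.070); v,u=np.where(mm); q=np.array([plane(c,a,b,.064)[:2] for a,b in zip(u,v)])
print('gauge',cv2.minAreaRect(q.astype(np.float32)*1000),np.median(Z[mm]))
e=np.array([.967,-.255]); n=np.array([.255,.967]); o=np.array([.4863,.2894])
D=P[:,:,:2]-o; A=D@e; B=D@n
rim=(abs(Z-.032)<.003)&(abs(A)<.1)&(abs(B)<.1)
print('rim e',np.percentile(A[rim],[1,5,95,99]),'n',np.percentile(B[rim],[1,5,95,99]))
f=rim&(abs(B)<.04); print('front edge',np.histogram(A[f],np.arange(-.08,.09,.01)))
t=grab('top','t6.png'); P=cloud(t); D=P[:,:,:2]-o; A=D@e; B=D@n; Z=P[:,:,2]
l=(Z>.12)&(abs(A)<.2)&(abs(B)<.065); print('lid e/z top', [(round(float(np.percentile(A[l&(abs(Z-z)<.006)],1)),3),z,int((l&(abs(Z-z)<.006)).sum()),round(float(np.percentile(A[l&(abs(Z-z)<.006)],99)),3)) for z in(.13,.14,.15) if (l&(abs(Z-z)<.006)).sum()], 'B',np.percentile(B[l],[2,98]))
E
```

```text
20.15 [0.4897 0.29   0.1992] [ 0.6298 -0.2383 -0.3977] 0.08539585075242392 [ 0.5346  0.3464 -0.0982  1.1214  0.      0.791 ]
gauge ((487.02252197265625, 289.3841552734375), (33.43611526489258, 74.03971862792969), 76.21829986572266) 0.06363978583457613
rim e [-0.0578 -0.0557  0.0971  0.0985] n [-0.0654 -0.0633  0.0635  0.0653]
front edge (array([  0,   1, 268,   0,  26,   0,   0,   0,   0,   1,   2,   0,   0,
       215, 273, 376]), array([-0.08, -0.07, -0.06, -0.05, -0.04, -0.03, -0.02, -0.01, -0.  ,
        0.01,  0.02,  0.03,  0.04,  0.05,  0.06,  0.07,  0.08]))
lid e/z top [(0.077, 0.13, 23, 0.117), (0.08, 0.14, 537, 0.121), (0.079, 0.15, 877, 0.118)] B [-0.064   0.0267]
```

View pics/w6.png

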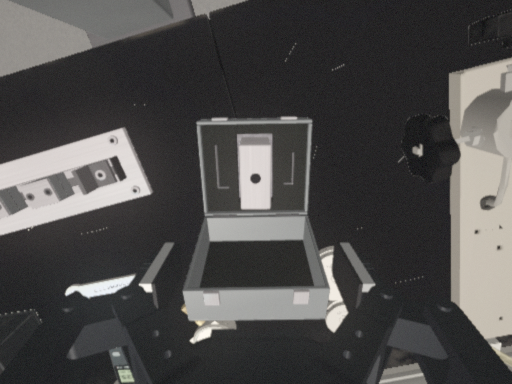

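The gauge stands in the pocket at its original pose and is let go. The case centre and hinge match the lid data. I close the fingers, go over the lid and drop behind it.

Call:
{"method": "servo_tool", "body": {"targets": [[255,0,0,1,0,0,0],[255,4.5,-1.2,1,0,0,0],[255,9,-2.4,1,0,0,0],[255,13,-3.45,1,0,0,0],[255,14.2,-3.75,0,0,0,0],[255,14.2,-3.75,0,0,0,0],[255,14.2,-3.75,-3,0,0,0],[255,14.2,-3.75,-6,0,0,0],[255,14.2,-3.75,-8.4,0,0,0],[255,14.2,-3.75,-8.4,0,0,0],[255,14.2,-3.75,-8.4,0,0,0]], "squeeze": 30}}

```text
clock: 21.35
position: [0.6287, 0.2519, 0.1129]
tcp_rot: [[0.253, -0.002, -0.968], [0.968, -0.001, 0.253], [-0.001, -1.0, 0.002]]
ft_force: [-0.3, 0.3, 0.0]
finger_gap: -0.0
```

Call:
{"method": "servo_tool", "body": {"targets": [[255,-1.0,0.25,0.1,0,0,0],[255,-1.95,0.5,0.3,0,0,0],[255,-2.7,0.7,0.6,0,0,0],[255,-3.4,0.9,0.9,0,0,0],[255,-4.2,1.1,1.2,0,0,0],[255,-4.95,1.3,1.5,0,0,0],[255,-5.9,1.55,1.7,0,0,0],[255,-6.8,1.8,1.8,0,0,0],[255,-6.8,1.8,1.8,0,0,0]]}}

```text
clock: 22.25
position: [0.5602, 0.2701, 0.131]
tcp_rot: [[0.253, -0.002, -0.968], [0.968, 0.0, 0.253], [-0.0, -1.0, 0.002]]
ft_force: [-0.6, 0.0, -0.0]
finger_gap: -0.0
```

Call:
{"method": "servo_tool", "body": {"targets": [[255,-0.95,0.25,0,0,0,0],[255,-1.9,0.5,-0.1,0,0,0],[255,-2.8,0.75,-0.25,0,0,0],[255,-3.8,1.0,-0.5,0,0,0],[255,-3.8,1.0,-0.5,0,0,0]]}}

```text
clock: 22.75
position: [0.5217, 0.2799, 0.1251]
tcp_rot: [[0.252, -0.003, -0.968], [0.968, -0.0, 0.252], [-0.001, -1.0, 0.003]]
ft_force: [-0.1, -0.3, -0.1]
finger_gap: -0.0004
```

```bash
python3 - <<'E'
from h import *
c=grab('side','s7.png'); t=grab('top')
a=cv2.resize(c['im'][110:230,180:300],(400,400),interpolation=2); b=cv2.resize(t['im'][110:230,150:270],(400,400),interpolation=2)
cv2.imwrite('pics/s7c.png',np.hstack([a,b])[:,:,::-1])
E
```

```text
(no output)
```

View pics/s7c.png

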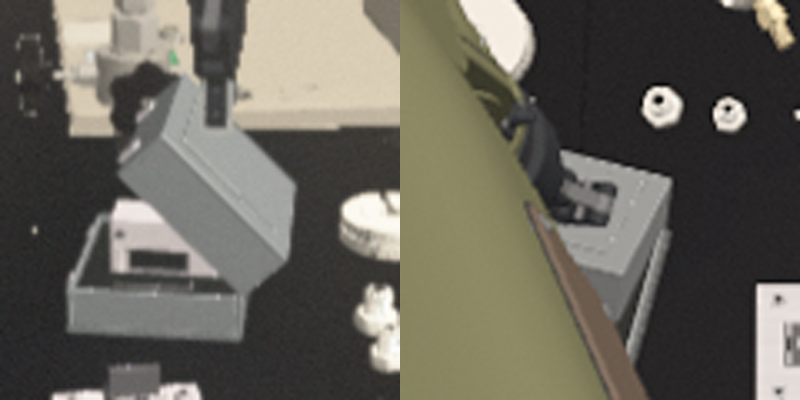

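The lid is at about 45° with the closed fingers on its outer face (at (215,115) in the crop). I continue down the arc.

Call:
{"method": "servo_tool", "body": {"targets": [[255,-0.8,0.2,-0.4,0,0,0],[255,-1.65,0.43,-0.8,0,0,0],[255,-2.4,0.65,-1.4,0,0,0],[255,-3.2,0.85,-2.0,0,0,0],[255,-3.9,1.0,-2.7,0,0,0],[255,-4.5,1.2,-3.4,0,0,0],[255,-5.0,1.3,-4.2,0,0,0],[255,-5.4,1.45,-4.8,0,0,0],[255,-5.4,1.45,-5.1,0,0,0],[255,-5.4,1.45,-5.1,0,0,0]]}}

```text
clock: 23.85
position: [0.4698, 0.2939, 0.0745]
tcp_rot: [[0.254, -0.001, -0.967], [0.967, -0.001, 0.254], [-0.001, -1.0, 0.001]]
ft_force: [0.3, 1.0, 0.2]
finger_gap: 0.0
```

Call:
{"method": "servo_tool", "body": {"targets": [[255,0,0,-0.1,0,0,0],[255,0,0,-0.2,0,0,0],[255,0,0,-0.2,0,0,0]]}}

```text
clock: 24.15
position: [0.4707, 0.2941, 0.074]
tcp_rot: [[0.254, 0.001, -0.967], [0.967, 0.0, 0.254], [0.001, -1.0, -0.001]]
ft_force: [-1.8, -0.0, 6.6]
finger_gap: 0.0004
```

At z = 0.074 the tool meets 6.6 N of resistance, so the lid seems shut. One more firm press, then I lift clear and check.

Call:
{"method": "servo_tool", "body": {"targets": [[255,0,0,-0.15,0,0,0],[255,0,0,-0.25,0,0,0],[255,0,0,-0.25,0,0,0],[255,0,0,1,0,0,0],[255,0,0,5,0,0,0],[255,0,-4,10,0,0,0],[255,-4,-9,14,0,0,0],[255,-8,-14,15,0,0,0],[255,-12,-19,15,0,0,0],[255,-14,-24,15,0,0,0],[255,-14,-29,15,0,0,0],[255,-14,-33,15,0,0,0]]}}

```text
clock: 25.35
position: [0.3381, 0.0115, 0.2223]
tcp_rot: [[0.252, 0.002, -0.968], [0.968, -0.0, 0.252], [0.0, -1.0, -0.002]]
ft_force: [1.5, -0.1, 0.4]
finger_gap: 0.0
```

```bash
python3 - <<'E'
from h import *
np.set_printoptions(precision=4,suppress=True)
s=manip.sense(); print(s['clock'],s['position'],s['ft_force'])
t=grab('top','t8.png'); P=cloud(t); Z=P[:,:,2]; sd=grab('side')
e=np.array([.967,-.255]); n=np.array([.255,.967]); o=np.array([.4863,.2894]); D=P[:,:,:2]-o; A=D@e; B=D@n
m=(abs(A)<.05)&(abs(B)<.055); k=np.polyfit(A[m],Z[m],1); print('lid plane slope,z',k, np.percentile(Z[m],[5,50,95]))
for r in(208,209,212,214):
  h=Z[r]>.040; print([(u,round(float(plane(t,u+.5,r,.052)[1]),4)) for u in range(270,420) if h[u]!=h[u+1]])
# subpixel pitch: correlate hole/top darkness
g=t['im'].mean(2)[205:219]
p=g.mean(0); print(np.round(p[276:370]).astype(int))
a=cv2.resize(t['im'][110:240,150:430],(800,371),interpolation=2); b=cv2.resize(sd['im'][110:384,180:340],(130,223))
cv2.imwrite('pics/t8c.png',a[:,:,::-1])
E
```

```text
25.35 [0.3381 0.0115 0.2223] [ 1.5058 -0.1179  0.4105]
lid plane slope,z [0.005 0.076] [0.0735 0.076  0.0785]
[(276, 0.0944), (278, 0.0897), (291, 0.0594), (307, 0.0221), (319, -0.0059), (335, -0.043), (347, -0.0708), (364, -0.11)]
[(276, 0.0944), (278, 0.0897), (291, 0.0593), (307, 0.0221), (319, -0.0058), (335, -0.043), (347, -0.0707), (364, -0.11), (413, -0.2224), (414, -0.2247), (418, -0.2339), (419, -0.2362)]
[(276, 0.0943), (278, 0.0896), (291, 0.0593), (307, 0.0221), (319, -0.0058), (335, -0.0429), (347, -0.0706), (364, -0.1098)]
[(276, 0.0943), (278, 0.0896), (291, 0.0593), (307, 0.0221), (319, -0.0058), (335, -0.0428), (347, -0.0705), (364, -0.1097)]
[108 122 125 155 174 177 176 176 176 176 176 177 176 177 178 152 188 191
 173 167 180 196 198 198 198 198 198 187 171 170 182 190 182 176 176 176
 176 176 176 176 176 177 179 144  90 189 191 169 170 186 196 198 197 197
 198 195 183 167 171 189 182 175 175 176 175 176 176 176 176 176 176 135
 103 137 185 180 164 172 190 196 197 196 196 197 193 178 164 172 196 186
 175 176 176 176]
```

View pics/t8c.png

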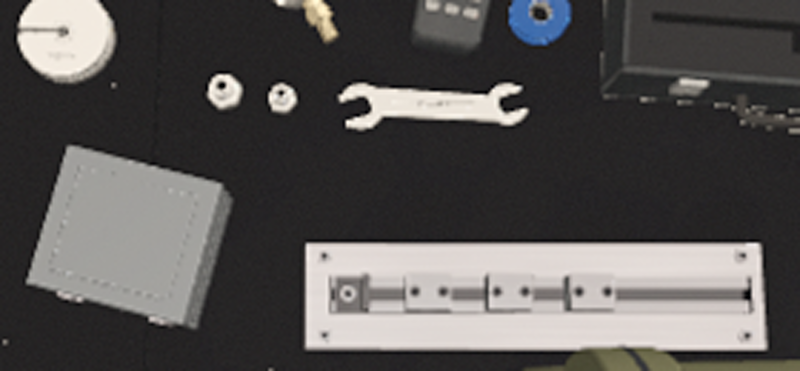

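The lid is flat, with slope 0.005 and top at 0.076 m. The clamp hole patterns are spaced 28.7 and 28.8 px, a 66.5 mm pitch, so gaps 2 and 3 are about 30.5 mm. The bystanders are in place, so I hand in.

```bash
python3 -c "
from bench import manip
print(manip.finish_job())"
```

```text
the job is handed in; nothing more can be done
None
```

I spaced the three clamps along the rail, returned the gauge to its pocket, shut the lid and handed the job in at about 25 s of the 72 s allowed. The hand-in gives no verdict.

- **Gaps:** Clamp 1 was drawn until the nose met the stop, which showed as force rising to about 11 N with no further motion. Clamps 2 and 3 were drawn to the matching 66 mm steps, showing only the drag force of about 3 N. The last top view gave gaps of about 30.3, 30.4 and 30.6 mm, the last two from the spacing of the clamp holes.
- **Disagreement:** Coarse edge readings from the depth image put gaps 2 and 3 as low as about 28 mm. They are only good to about 2.3 mm per pixel, so I went by the hole spacing and the arm's own positions.
- **Gauge:** After release it stood in the pocket within 1 mm of where it started. I could not check it again once the lid was shut.
- **Lid and bench:** The lid lies flat, with a slope of 0.005 and its top at 76 mm by the camera and 74 mm by touch. The spanner and both adapters look unmoved in the last picture (not measured), and the arm is well clear of everything.

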